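# Dispense one terminal plug and slide it to the yellow field

### The job

Press the red plunger of the terminal-plug dispenser all the way down just once and let it come back up, so that a single green plug comes out onto the ledge. Then, with the fingertips only, gently push that plug sideways along the ledge until it lies wholly on the yellow field, still upright. Do not pinch or lift any plug, leave the other two in the dispenser, and leave the things around it where they are.

Things in the scene. Friction and masses are not known exactly. Their poses are not given: they have to be found in the camera images.
- dispenser: Terminal-plug dispenser, fixed to the bench, yaw varies. Origin: bench level, under the middle of its plug magazine; its x points from the outlet back to the plunger, y to its left, z up. A full press of the plunger makes a brass pusher drive the bottom plug out of the front onto the ledge; on release the pusher goes back and the stack drops, ready for the next press.
- magazine_top (a point): Centre of the mouth of the magazine, an open-topped aluminium tower, in the dispenser's frame x -12 to +13 mm, y +-19 mm, top 54 mm above the bench, holding three stacked green plugs. The outlet is a 17 mm high opening at the foot of its front.
- plunger (a joint): Travel of the plunger, m: 0 = up (rest), 0.024 = pressed fully down. A spring returns it; about 2 N starts it and 6 N holds it fully down.
- plunger_top (a point): Centre of the top of the red round plunger cap, 36 mm across, 85 mm above the bench at rest, 45 mm behind the dispenser's origin; pressed straight down 24 mm; the point moves with it. Below it is a white housing (dispenser x 12 to 64 mm, y +-23 mm, top 42 mm, collar 48 mm above the bench).
- outlet (a point): Point on the ledge where the middle of the ejected plug comes to lie, 30 mm in front of the dispenser's origin; its back is then 10 mm clear of the magazine. The flat grey ledge: top 6 mm above the bench, dispenser x -60 to -10 mm, 200 mm long in y, an end stop 6 mm high at each end (inner face at y = +-93 mm). Axes as the dispenser's.
- plug_1_mid (a point): Centre (half-way up) of the bottom green plug, the one that comes out: a box 15 mm (x) by 30 mm (y) by 14 mm high (small screw heads rise 2 mm more), 12 to 21 g, standing with its long side along the dispenser's y.
- plug_2_mid (a point): Centre of the second green plug, same size, 14 mm above the first.
- plug_3_mid (a point): Centre of the top green plug, same size.
- yellow_field (a point): Centre of the yellow field on the ledge, 6 mm above the bench: a flush coloured rectangle 40 mm (dispenser's x) by 60 mm (dispenser's y), 35 mm in front of the dispenser's origin and 62 mm to one side of it, left or right. Its outer edge lies at the end stop. Axes as the dispenser's.
- blue_field (a point): Centre of the blue field, same size, on the other side.
- tape_mid (a point): Bystander: roll of blue tape lying flat, 66 mm across, 19 mm high. Point at its centre, half-way up.
- flux_mid (a point): Bystander: flux bottle with red nozzle, 32 mm across, 81 mm tall, standing. Point at its centre, half-way up.
- sink_mid (a point): Bystander: light grey finned heatsink, 35x50x25 mm. Point at its centre, half-way up.
- can_mid (a point): Bystander: black round capacitor can standing upright, 31 mm across, 32 mm tall. Point at its centre, half-way up.
- orange_mid (a point): Bystander: orange terminal plug, 15x20x16 mm (not one of the dispenser's). Point at its centre, half-way up.
- clip_mid (a point): Bystander: red crocodile clip lying flat, 15x51x11 mm. Point at its centre, half-way up.

How it is judged:
On the way, in this order (a step that is already met when the one before it is completed fails the run):
1. the plunger is pressed down and the bottom plug stands out on the ledge (value of joint plunger above 0.021 m and x of plug_1_mid in the frame of dispenser below -0.024 m), for 0.05 s.
2. the plunger is back up with the plug still in front of the outlet (value of joint plunger below 0.004 m and y of plug_1_mid in the frame of outlet between -0.012 and 0.012 m), for 0.1 s.
At the end, for the whole second after the job is handed in: The ejected plug lies upright and still on the yellow field, its centre within 14 mm of the field's centre across the ledge and 17 mm along it; the plunger is up (4 mm), the other two plugs are in the magazine (8 mm), no bystander moved 15 mm (x of plug_1_mid in the frame of yellow_field between -0.014 and 0.014 m and y of plug_1_mid in the frame of yellow_field between -0.017 and 0.017 m and z of plug_1_mid in the frame of yellow_field between -0.012 and 0.012 m and angle between plug_1_mid's own z axis and vertical below 0.15 rad and linear speed of plug_1 below 0.01 m/s and value of joint plunger below 0.004 m and horizontal distance between each of plug_2_mid, plug_3_mid and dispenser below 0.008 m and distance of each of tape_mid, flux_mid, sink_mid, can_mid, orange_mid, clip_mid from where it was at the start of the episode below 0.015 m); the robot touches nothing.
It fails at once if a second plug is brought out of the dispenser (horizontal distance between any of plug_2_mid, plug_3_mid and dispenser above 0.015 m).
It fails at once if a plug is lifted (more than 12 mm) (height (world z) of plug_1_mid above 0.025 m or height (world z) of plug_2_mid above 0.039 m or height (world z) of plug_3_mid above 0.053 m).
It fails at once if the ejected plug is tipped over (angle between plug_1_mid's own z axis and vertical above 0.7 rad).
It fails at once if the ejected plug is pinched or jammed with more than 12 N (contact force between the fingers and plug_1 above 12 N).
It fails at once if a bystander is moved more than 15 mm (distance of any of tape_mid, flux_mid, sink_mid, can_mid, orange_mid, clip_mid from where it was at the start of the episode above 0.015 m).
It also fails if it takes over 48 s, if anything falls off the work surface, if the arm or the gripper's body presses on something with over 40 N, if the wrist force passes 120 N, or if a joint passes its speed limit or range.

### The arm

A 6-joint arm with a two-finger parallel gripper is mounted at the origin on a cart in front of the work surface, level with it; the furniture and walls round the work are solid. World frame = base frame: x ahead of the robot, y to its left, z up, the work surface at z = 0. Lengths are in m, angles in rad, forces in N, time in s.
With the tool pointing down it reaches from about 0.275 to 0.875 m from the base axis. Payload 12.5 kg.
Tool frame: the origin (TCP) lies at the very end of the fingers, on their centre line; the grasp point (between the pads) lies 19 mm behind it; z points along the fingers, y is the line along which they close (so a half turn about z gives the same grasp; the last joint's range is limited). The gripper opens to 85 mm and grips with 20 to 120 N. Pads are 22 mm wide; open, the fingers measure 114 mm over their backs; the gripper's body (76 mm by 85 mm) begins 54 mm behind the grasp point. The pads swing forward as they close: fully open they stand 13 mm farther back than shut.
Start: joints at [-1.26, 0.351, 1.652, -0, 1.139, -0.085], TCP at [0.212, -0.507, 0.201] pointing down, gripper open.
Joint ranges: [-2.75, 2.75], [-0.79, 2.1], [0.01, 2.65], [-1.57, 4.71], [0.07, 3.14], [-2.87, 2.87]. Speed limits (rad/s): [2.22, 2.22, 2.79, 3.14, 3.14, 3.14].

### API

Orientations are given as a 3x3 rotation matrix whose columns are the frame's x, y, z axes.
In Python, from bench import manip gives the robot as it stands. Calls block until the motion is done:
- manip.move_ptp(position, orientation): joint-space move of the TCP to a pose.
- manip.move_l(position, attitude=None, max_speed=0.15): straight line of the TCP; attitude=None keeps the orientation; max_speed is the mean speed in m/s.
- manip.move_j(angles): joint-space move.
- manip.set_gripper(opening, effort=None): opening from 0.0 (shut) to 1.0 (fully open); effort is the grip in N (None keeps the last); returns when the fingers have stopped.
- manip.dwell(seconds).
- manip.inverse_kinematics(position, orientation): joint angles nearest the present ones, or None.
- manip.grab_frame(name): name is "scene" or "side" or "wrist"; returns (picture, depth): 480x640x3 uint8, red, green, blue; 480x640 float32, m along the optical axis (not along the pixel's ray), 0 where there is no reading.
- manip.get_calibration(name): a dict with "camera_matrix" (3x3 intrinsics, pixels), "k1" (the pictures are not rectified: a ray, as slopes to the right and down, at radius r is drawn at 1 + k1 r^2 times it, then the intrinsics apply), "R" (3x3) and "t" (3): a world point X has camera coordinates R X + t. Camera axes: x right, y down, z forward; pixel columns grow to the right and rows downward; lengths in m; the calibration is good to about 2 mm. A picture is of the moment at which its call begins: read the wrist's pose just before it. get_calibration takes no time and is no camera call; for the wrist camera it gives the pose at the moment of the call.
A pose or a line that the arm cannot do raises manip.Unreachable and nothing moves.
- manip.sign_off(): hands the job in; it is judged then, once.
Trained networks look in the newest picture that a camera, given by its name, has taken for a name from the list of things; names that differ only in an ending like _2 or _b are one class to them, and where a whole thing is asked for, a point or a joint stands for the part that bears it (a point fixed in the world has none). Each returns a list of dicts, best first, with "confidence" (0 to 1); they miss things now and then, are a little off and sometimes report something else, mostly with a low value. They report only what shows in the picture. A call takes as long as a camera call.
- manip.look_for(camera, name): "at" ([x, y, z] in m, in world coordinates, good to about 4 mm: the middle of the surface that is visible of it).
Readings, each from a call of its own:
- manip.current_time(): time.
- manip.current_qpos(): joint angles.
- manip.current_joint_vel(): joint speeds.
- manip.current_joint_torque(): joint torques, N m.
- manip.current_ee_pos(): TCP position.
- manip.current_tcp_rot(): TCP orientation.
- manip.current_force(): force on the tool from outside, world axes, zero at the start.
- manip.current_ft_torque(): the same for the moment, N m.
- manip.current_grip_width(): opening from 0.0 (shut) to 1.0 (fully open).
- manip.current_grip_force(): force on a finger pad.
Only numpy, scipy, OpenCV 4.12 (cv2) and the standard library are available. Lean on these libraries where they do the work, as an engineer would, in place of code of your own. Each camera call takes 0.05 s, during which the arm holds its last target. There are 200 camera calls.

## Working session

There is one attempt and no reset: what is moved stays moved. The work goes in short steps, each a Python script; the robot and the scene stay as the last script left them, time stands still between calls to the robot, and variables do not carry over. Pictures are saved under pics/ and viewed, at most 10 in all, crops included, and the job is handed in when it is done.

```bash
mkdir -p pics; python3 - <<'E'
from bench import manip
import cv2,numpy as np
ims=[]
for c in("scene","side"):
    p,d=manip.grab_frame(c); np.savez(f"{c}.npz",p=p,d=d)
    cv2.imwrite(f"pics/{c}0.png",p[...,::-1])
    for n in("dispenser","plunger_top","magazine_top","yellow_field","blue_field","plug_3_mid","tape_mid","flux_mid","sink_mid","can_mid","orange_mid","clip_mid"):
        try:
            r=manip.look_for(c,n); print(c,n,[(np.round(x["at"],3).tolist(),round(x["confidence"],2)) for x in r[:2]])
        except Exception as e: print(n,e)
    k=manip.get_calibration(c); print(k)
print(manip.current_time(), manip.current_tcp_rot().round(2).tolist() )
E
```

```text
scene dispenser [([0.51, 0.016, 0.009], 0.86)]
scene plunger_top [([0.55, 0.014, 0.081], 0.51), ([0.718, -0.148, 0.025], 0.39)]
scene magazine_top [([0.506, 0.015, 0.013], 0.96)]
scene yellow_field [([0.495, -0.076, 0.007], 0.61)]
scene blue_field [([0.459, 0.045, 0.007], 0.89), ([0.506, 0.016, 0.009], 0.68)]
scene plug_3_mid [([0.511, -0.006, 0.05], 0.44)]
scene tape_mid [([0.457, 0.195, 0.019], 0.7)]
scene flux_mid [([0.531, 0.236, 0.043], 0.73)]
scene sink_mid [([0.552, 0.014, 0.08], 0.21)]
scene can_mid [([0.718, -0.145, 0.022], 0.6)]
scene orange_mid [([0.425, 0.263, 0.018], 0.51)]
scene clip_mid [([0.719, 0.03, 0.008], 0.5)]
{'camera_matrix': array([[538.12694153,   0.        , 323.78212084],
       [  0.        , 538.12694153, 242.59015146],
       [  0.        ,   0.        ,   1.        ]]), 'k1': 0.029662665982516698, 'R': array([[-0.60899232, -0.79306446, -0.01330801],
       [-0.40872578,  0.32815021, -0.85162238],
       [ 0.67975847, -0.51319216, -0.52398685]]), 't': array([0.31983261, 0.30386103, 0.72041985])}
side dispenser [([0.514, -0.014, 0.01], 0.79), ([0.402, -0.
[... 408 characters left out ...]
0.013], 0.24)]
side sink_mid [([0.539, 0.226, 0.045], 0.74), ([0.399, -0.294, 0.022], 0.58)]
side can_mid [([0.725, -0.16, 0.028], 0.78)]
side orange_mid [([0.426, 0.25, 0.014], 0.44)]
side clip_mid [([0.721, 0.025, 0.011], 0.41)]
{'camera_matrix': array([[455.48507474,   0.        , 314.63499951],
       [  0.        , 455.48507474, 239.49260672],
       [  0.        ,   0.        ,   1.        ]]), 'k1': -0.09904880033271085, 'R': array([[ 0.97829546, -0.20720573, -0.00194179],
       [-0.12636594, -0.58914154, -0.79808765],
       [ 0.16422434,  0.7810109 , -0.60253824]]), 't': array([-0.55899948,  0.12466716,  0.81524498])}
1.3 [[0.92, 0.39, -0.0], [0.39, -0.92, 0.0], [-0.0, -0.0, -1.0]]
```

View pics/scene0.png

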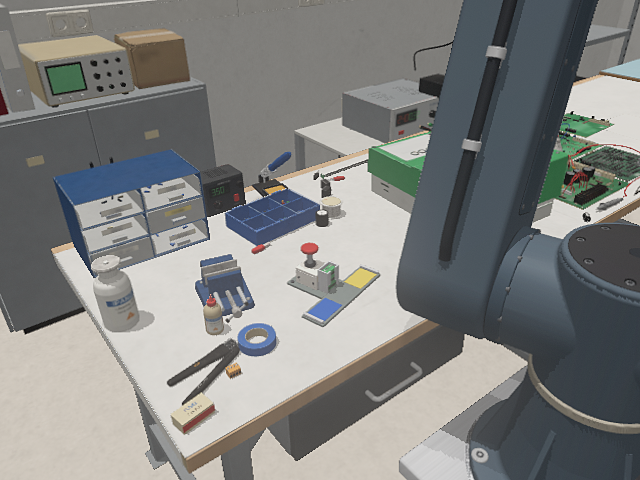

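View pics/side0.png

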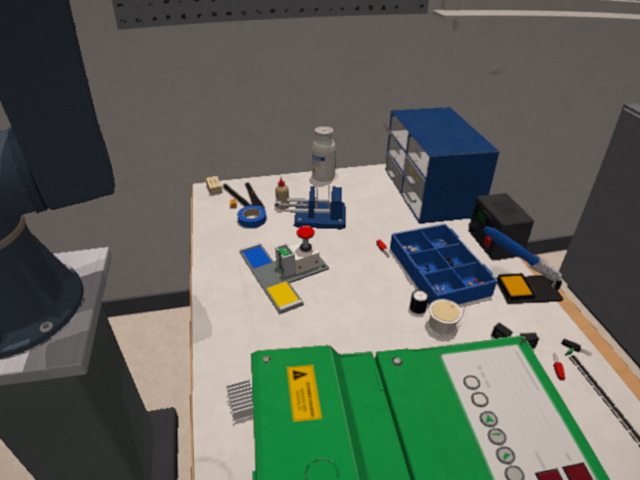

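The scene camera shows the red cap at (310,248), the blue field at (322,311), the yellow field at (361,279) and the magazine between them. The side view agrees: cap (306,232), blue (257,257), yellow (283,296). Next I'll fit the dispenser pose from the colours and depth.

```bash
cat > h.py <<'E'
from bench import manip
import cv2,numpy as np
def world(c,d,uv,k=None):
    k=k or manip.get_calibration(c); K=k["camera_matrix"]
    uv=np.asarray(uv,float); q=(uv-[K[0,2],K[1,2]])/[K[0,0],K[1,1]]; s=q.copy()
    for _ in range(8): s=q/(1+k["k1"]*(s**2).sum(1,keepdims=True))
    z=d[uv[:,1].astype(int),uv[:,0].astype(int)]
    X=np.c_[s,np.ones(len(s))]*z[:,None]
    return ((X-k["t"])@k["R"])[z>0]
def seg(c,p,d,col,box,zr,k=None):
    h=cv2.cvtColor(p,cv2.COLOR_RGB2HSV); lo,hi={"yellow":((22,120,120),(35,255,255)),"blue":((105,120,120),(125,255,255)),
      "red":((0,150,90),(6,255,255)),"green":((45,100,50),(85,255,255))}[col]
    m=cv2.inRange(h,lo,hi)
    v,u=np.nonzero(m); X=world(c,d,np.c_[u,v],k)
    return X[(X[:,0]>box[0])&(X[:,0]<box[1])&(X[:,1]>box[2])&(X[:,1]<box[3])&(X[:,2]>zr[0])&(X[:,2]<zr[1])]
BOX=(.4,.62,-.13,.11)
E
python3 - <<'E'
from h import *
for c in("scene","side"):
    f=np.load(c+".npz"); C={}
    for col,zr in(("yellow",(-.005,.015)),("blue",(-.005,.015)),("red",(.07,.1)),("green",(.03,.07))):
        X=seg(c,f["p"],f["d"],col,BOX,zr); 
        if len(X)<5: print(col,len(X)); continue
        r=cv2.minAreaRect((X[:,:2]*1000).astype(np.float32)); C[col]=np.array(r[0])/1000
        print(c,col,len(X),X.mean(0).round(4),"rect",np.round(r[0],1),np.round(r[1],1),round(r[2],1),"ztop",np.percentile(X[:,2],[50,95]).round(4))
    e=C["blue"]-C["yellow"]; y=e/np.linalg.norm(e); x=np.array([y[1],-y[0]]); o=(C["blue"]+C["yellow"])/2+.035*x
    print("len",np.linalg.norm(e),"yaw",np.arctan2(x[1],x[0]),"o",o,"plunger",o+.045*x)
E
```

```text
scene yellow 317 [ 0.4965 -0.0705  0.0078] rect [498.3 -71.8] [40.2 62.6] 14.9 ztop [0.0077 0.0099]
scene blue 376 [0.4622 0.0467 0.0077] rect [462.2  46.3] [40.3 57.3] 15.9 ztop [0.0076 0.0097]
scene red 25 [0.5577 0.0101 0.0861] rect [556.3  10.2] [30.5 21. ] 60.0 ztop [0.0861 0.0885]
scene green 15 [ 0.5132 -0.0036  0.0508] rect [513.8  -2.7] [12.5 24.4] 17.9 ztop [0.0509 0.052 ]
len 0.12350112613346427 yaw 0.29627793527758156 o [ 0.51370624 -0.00252704] plunger [0.55674559 0.01061127]
side yellow 470 [ 0.4947 -0.071   0.0055] rect [494.9 -70.6] [41.6 57.9] 16.1 ztop [0.0054 0.0071]
side blue 367 [0.461  0.0456 0.0057] rect [461.3  46.1] [40.6 61.6] 16.5 ztop [0.0057 0.0074]
side red 156 [0.5543 0.0041 0.0836] rect [554.3   5.5] [31.6 30.8] 11.9 ztop [0.0838 0.0857]
side green 55 [ 0.5101 -0.0009  0.0478] rect [511.5   0.7] [18.2 25.7] 19.0 ztop [0.0487 0.0499]
len 0.12142281676736891 yaw 0.2802934046110782 o [ 0.51170403 -0.00259677] plunger [0.55494788 0.00985192]
```

```bash
cat >> h.py <<'E'
YAW=.287; ex=np.array([np.cos(YAW),np.sin(YAW),0]); ey=np.array([-ex[1],ex[0],0]); O=np.array([.5125,-.0025,0])
def P(x,y,z): return O+x*ex+y*ey+[0,0,z]
Rt=np.c_[np.cross(-ey,[0,0,-1]),-ey,[0,0,-1]]
E
python3 - <<'E'
from h import *
manip.set_gripper(0.0,20)
manip.move_ptp(P(.045,0,.2),Rt)
manip.move_l(P(.045,0,.095),max_speed=.1)
f0=manip.current_force(); print(f0)
z=.089
while z>.056:
    manip.move_l(P(.045,0,z),max_speed=.03)
    f=(manip.current_force()-f0)[2]; print(round(z,4),manip.current_ee_pos()[2].round(4),f.round(1))
    if f>14: break
    z-=.004 if z>.066 else .0015
manip.dwell(.3)
p,d=manip.grab_frame("side"); cv2.imwrite("pics/press.png",cv2.resize(p[200:340,200:380,::-1],None,fx=4,fy=4))
print(manip.current_time(),manip.current_force()-f0)
E
```

```text
[-0.50425962  0.13286654  0.10019807]
0.089 0.0889 -0.2
0.085 0.0848 -1.3
0.081 0.0808 -0.4
0.077 0.0768 -0.4
0.073 0.0728 -0.2
0.069 0.0688 0.1
0.065 0.0648 -0.2
0.0635 0.0634 -0.4
0.062 0.0619 -0.6
0.0605 0.0604 -0.6
0.059 0.0589 0.5
0.0575 0.0574 -0.7
9.1417 [ 0.65671769 -0.84961325 -0.04638145]
```

View pics/press.png

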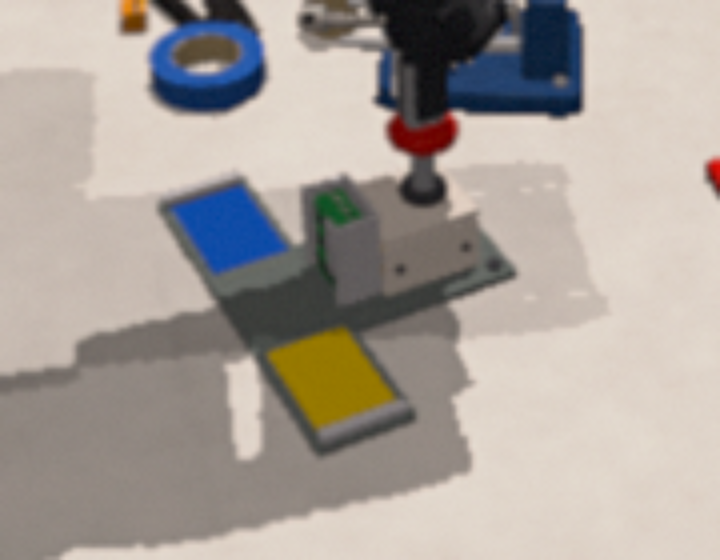

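The picture shows the cap still up at (423,132) with the black finger ending beside or behind it, and the force is zero. So the plunger has not been pressed. I'll check the gripper and use a wider view.

```bash
python3 - <<'E'
from h import *
print(manip.current_grip_width(),manip.current_ee_pos(),P(.045,0,.0575),manip.current_grip_force(),manip.current_tcp_rot().round(3))
p,d=manip.grab_frame("scene"); X=seg("scene",p,d,"red",BOX,(.05,.1)); print(len(X),X.mean(0) if len(X) else 0)
q,e=manip.grab_frame("side"); X=seg("side",q,e,"red",BOX,(.04,.1)); print(len(X),X.mean(0),np.percentile(X[:,2],[50,95]))
w,_=manip.grab_frame("wrist")
a=cv2.resize(p[180:340,240:420],(400,356)); b=cv2.resize(q[150:340,200:414],(400,355)); c=cv2.resize(w,(320,240))
o=np.zeros((600,800,3),np.uint8); o[:356,:400]=a;o[:355,400:]=b;o[356:596,:320]=c
cv2.imwrite("pics/c1.png",o[...,::-1]); print(manip.current_time())
E
```

```text
-0.00040772424434642985 [0.55567392 0.01023321 0.05750977] [0.55565938 0.01023843 0.0575    ] 0.0 [[ 0.959  0.283  0.   ]
 [ 0.283 -0.959 -0.   ]
 [ 0.     0.    -1.   ]]
15 [0.55608928 0.01946277 0.08525396]
105 [ 0.55388743 -0.00070385  0.08309666] [0.08313396 0.08534504]
9.2917
```

View pics/c1.png

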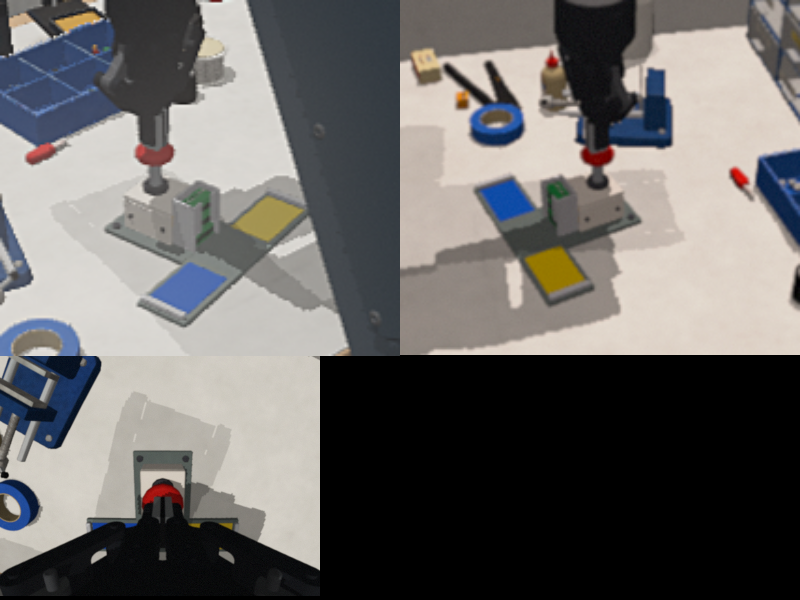

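The fingers are shut and pointing at the cap, but they end above it even though the TCP reads z = 0.0575. I'll measure where the fingertips really are from depth.

```bash
python3 - <<'E'
from h import *
for c in("scene","side","wrist"):
    p,d=manip.grab_frame(c); v,u=np.mgrid[0:480,0:640]; uv=np.c_[u.ravel(),v.ravel()]
    ok=(d.ravel()>0); uv=uv[ok]; X=world(c,d,uv); px=p.reshape(-1,3)[ok].astype(int)
    L=(X-O)@np.c_[ex,ey,[0,0,1]]
    m=(abs(L[:,0]-.045)<.03)&(abs(L[:,1])<.03)&(L[:,2]>.05)&(L[:,2]<.14)
    red=(px[:,0]>2*px[:,1])&(px[:,0]>70)
    for n,s in(("red",m&red),("tool",m&~red)):
        print(c,n,s.sum())
        for zl in np.arange(.05,.14,.01):
            t=s&(L[:,2]>=zl)&(L[:,2]<zl+.01)
            if t.sum()>2: print("  z%.2f n%d x %.3f..%.3f y %.3f..%.3f rgb"%((zl,t.sum())+tuple(np.percentile(L[t,0],[5,95]))+tuple(np.percentile(L[t,1],[5,95]))),px[t].mean(0).astype(int))
E
```

```text
scene red 32
  z0.08 n31 x 0.029..0.056 y -0.007..0.020 rgb [146  62  60]
scene tool 461
  z0.05 n41 x 0.039..0.052 y -0.002..0.011 rgb [107 106 105]
  z0.06 n23 x 0.039..0.049 y -0.002..0.008 rgb [118 117 116]
  z0.07 n11 x 0.031..0.052 y 0.007..0.017 rgb [131  95  92]
  z0.08 n94 x 0.029..0.057 y -0.004..0.018 rgb [130  76  73]
  z0.09 n44 x 0.034..0.052 y -0.005..0.014 rgb [94 94 93]
  z0.10 n59 x 0.035..0.051 y -0.005..0.015 rgb [81 79 79]
  z0.11 n66 x 0.034..0.050 y -0.007..0.015 rgb [79 78 78]
  z0.12 n42 x 0.034..0.048 y -0.010..0.016 rgb [79 77 77]
  z0.13 n81 x 0.032..0.052 y -0.023..0.028 rgb [62 61 60]
side red 115
  z0.07 n11 x 0.030..0.046 y -0.018..-0.010 rgb [96 22 21]
  z0.08 n102 x 0.029..0.055 y -0.018..0.002 rgb [111  13  10]
side tool 336
  z0.05 n24 x 0.038..0.048 y -0.007..-0.002 rgb [80 77 77]
  z0.06 n19 x 0.038..0.047 y -0.008..-0.002 rgb [86 78 78]
  z0.07 n14 x 0.027..0.056 y -0.018..-0.004 rgb [134  99  93]
  z0.08 n25 x 0.027..0.059 y -0.009..0.011 rgb [123  89  85]
  z0.09 n40 x 0.032..0.049 y -0.015..0.002 rgb [48 46 47]
  z0.10 n54 x 0.032..0.049 y -0.015..0.005 rgb [45 44 46]
  z0.11 n64 x 0.032..0.049 y -0.016..0.004 rgb [43 42 44]
  z0.12 n28 x 0.031..0.044 y -0.015..0.006 rgb [51 50 50]
  z0.13 n68 x 0.030..0.049 y -0.026..0.023 rgb [29 28 29]
wrist red 2022
  z0.07 n29 x 0.057..0.062 y -0.012..0.007 rgb [81 18 16]
  z0.08 n1982 x 0.048..0.061 y -0.015..0.014 rgb [130  16  13]
  z0.09 n11 x 0.052..0.056 y 0.006..0.011 rgb [113  37  36]
wrist tool 8004
  z0.07 n38 x 0.056..0.062 y -0.011..0.012 rgb [89 47 44]
  z0.08 n125 x 0.042..0.057 y -0.017..0.016 rgb [84 40 37]
  z0.09 n526 x 0.051..0.056 y -0.012..0.011 rgb [33 30 31]
  z0.10 n851 x 0.051..0.056 y -0.013..0.012 rgb [27 28 28]
  z0.11 n869 x 0.052..0.056 y -0.013..0.012 rgb [28 29 30]
  z0.12 n1419 x 0.037..0.057 y -0.012..0.011 rgb [22 23 23]
  z0.13 n4176 x 0.038..0.058 y -0.025..0.025 rgb [10 11 12]
```

```bash
python3 - <<'E'
from h import *
manip.move_l(P(.045,0,.11),max_speed=.15)
p,d=manip.grab_frame("side"); c="side"
v,u=np.mgrid[0:480,0:640]; uv=np.c_[u.ravel(),v.ravel()]; ok=d.ravel()>0; uv=uv[ok]; X=world(c,d,uv); px=p.reshape(-1,3)[ok].astype(int)
L=(X-O)@np.c_[ex,ey,[0,0,1]]
for zl in np.arange(.07,.28,.006):
    t=(abs(L[:,0]-.045)<.06)&(abs(L[:,1])<.06)&(L[:,2]>=zl)&(L[:,2]<zl+.006)
    if t.sum()>2: print("  z%.3f n%d x %.3f..%.3f y %.3f..%.3f rgb"%((zl,t.sum())+tuple(np.percentile(L[t,0],[5,95]))+tuple(np.percentile(L[t,1],[5,95]))),px[t].mean(0).astype(int))
cv2.imwrite("pics/c2.png",cv2.resize(p[130:280,220:400,::-1],None,fx=4,fy=4)); print(manip.current_ee_pos(),manip.current_time())
E
```

```text
z0.076 n51 x 0.027..0.054 y -0.020..0.001 rgb [119  47  44]
  z0.082 n139 x 0.029..0.056 y -0.015..0.010 rgb [152  17  14]
  z0.136 n12 x 0.036..0.052 y -0.009..-0.007 rgb [91 88 90]
  z0.142 n20 x 0.032..0.049 y -0.013..0.000 rgb [64 61 62]
  z0.148 n42 x 0.032..0.049 y -0.015..0.003 rgb [40 39 40]
  z0.154 n39 x 0.033..0.049 y -0.015..0.002 rgb [41 40 42]
  z0.160 n42 x 0.033..0.049 y -0.016..0.002 rgb [43 41 43]
  z0.166 n39 x 0.032..0.050 y -0.015..0.005 rgb [51 49 50]
  z0.172 n27 x 0.032..0.048 y -0.016..0.006 rgb [59 56 56]
  z0.178 n19 x 0.030..0.035 y -0.014..0.007 rgb [55 52 51]
  z0.184 n68 x 0.030..0.052 y -0.034..0.021 rgb [36 34 35]
  z0.190 n83 x 0.031..0.051 y -0.037..0.029 rgb [26 25 26]
  z0.196 n54 x 0.031..0.053 y -0.044..0.034 rgb [24 23 25]
  z0.202 n99 x 0.026..0.047 y -0.048..0.038 rgb [20 20 21]
  z0.208 n96 x 0.026..0.050 y -0.052..0.042 rgb [21 21 22]
  z0.214 n99 x 0.026..0.047 y -0.057..0.045 rgb [20 20 22]
  z0.220 n110 x 0.026..0.045 y -0.059..0.048 rgb [21 21 22]
  z0.226 n109 x 0.026..0.043 y -0.059..0.054 rgb [26 25 27]
  z0.232 n135 x 0.024..0.048 y -0.059..0.051 rgb [30 30 31]
  z0.238 n123 x 0.024..0.047 y -0.049..0.021 rgb [26 25 27]
  z0.244 n129 x 0.024..0.049 y -0.043..0.012 rgb [23 22 24]
  z0.250 n79 x 0.032..0.052 y -0.041..-0.005 rgb [21 21 23]
  z0.256 n62 x 0.032..0.049 y -0.039..-0.018 rgb [18 18 20]
  z0.262 n50 x 0.018..0.052 y -0.039..-0.023 rgb [20 20 22]
  z0.268 n136 x 0.007..0.062 y -0.039..-0.004 rgb [22 22 23]
  z0.274 n154 x 0.006..0.068 y -0.038..-0.003 rgb [20 20 22]
[0.55508144 0.01026311 0.10906591] 9.9917
```

View pics/c2.png

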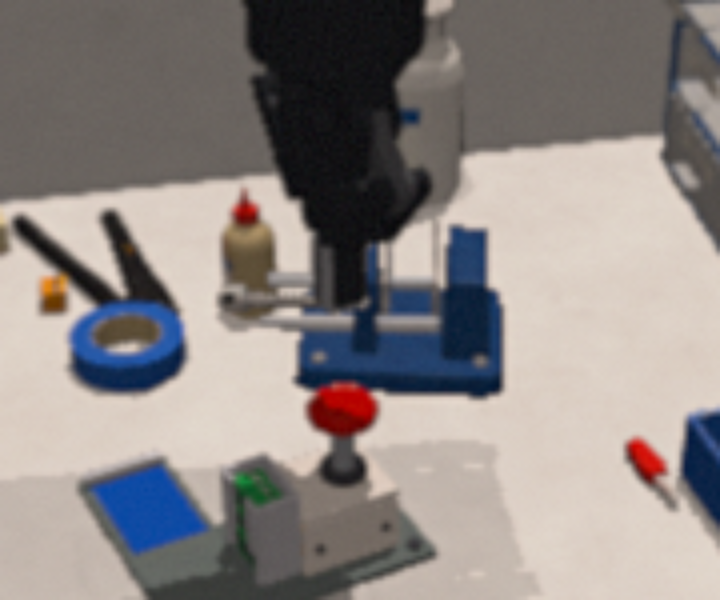

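The picture shows the fingertips about 30 mm higher (tip near (340,300), z ≈ 0.139) than the reported TCP (0.109). The cap is still up at (342,408). So the reported TCP lies about 30 mm beyond the true tips; I'll press by force and use first contact to get the offset.

```bash
python3 - <<'E'
from h import *
x,y=.048,.002
manip.move_l(P(x,y,.062),max_speed=.1); manip.dwell(.2)
f0=manip.current_force(); print(f0.round(2))
z=.060; zc=None
while z>.02:
    manip.move_l(P(x,y,z),max_speed=.03)
    f=(manip.current_force()-f0)[2]; zz=manip.current_ee_pos()[2]; print(round(z,4),zz.round(4),f.round(1))
    if zc is None and f>1.5: zc=zz
    if f>12: break
    z-=.002 if zc is None or z>zc-.02 else .001
    if zc is not None and z<zc-.029: break
manip.dwell(.3)
print(zc,manip.current_time(),manip.current_force()-f0)
p,d=manip.grab_frame("scene"); q,_=manip.grab_frame("side")
o=np.hstack([cv2.resize(p[220:330,280:400],(400,367)),cv2.resize(q[200:310,230:350],(400,367))]); cv2.imwrite("pics/c3.png",o[...,::-1])
E
```

```text
[-0.68 -0.44  0.31]
0.06 0.06 -0.2
0.058 0.0578 -0.6
0.056 0.0559 -1.1
0.054 0.0541 2.1
0.052 0.052 1.5
0.05 0.05 2.3
0.048 0.0479 2.5
0.046 0.046 2.1
0.044 0.0439 2.9
0.042 0.0419 3.5
0.04 0.04 2.8
0.038 0.038 4.5
0.036 0.036 3.9
0.034 0.0341 4.6
0.033 0.0331 4.2
0.032 0.0321 4.8
0.031 0.0312 5.7
0.03 0.031 16.0
0.054056495454784595 15.625 [-1.55955235  0.87053926 15.3128341 ]
```

View pics/c3.png

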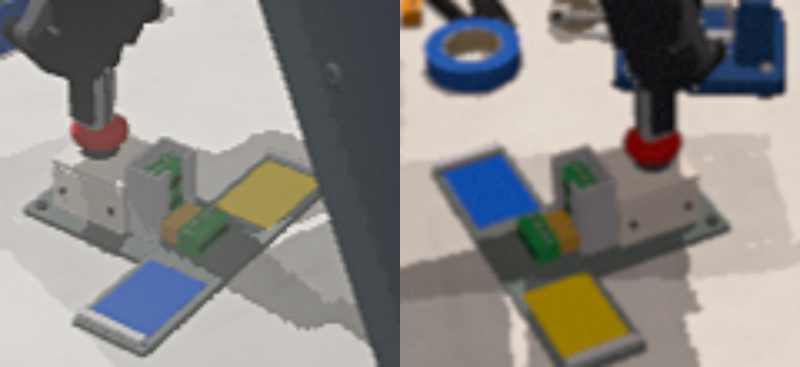

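The plunger is fully down (16 N at the stop, reported TCP z = 0.031 against a true 0.061, so the offset is 30 mm). One green plug is out in front of the outlet, at (205,232) in the left crop and (540,237) in the right. Next: release, go round to the blue side and push most of the way.

```bash
cat >> h.py <<'E'
DZ=-.030
def T(x,y,z): return P(x,y,z+DZ)
def plug():
    for c in("side","scene"):
        p,d=manip.grab_frame(c); X=seg(c,p,d,"green",BOX,(.008,.027)); L=(X-O)@np.c_[ex,ey,[0,0,1]]
        L=L[(L[:,0]<-.016)]
        if len(L)>5: print("plug",c,len(L),"x",np.percentile(L[:,0],[3,97]).round(4),"y",np.percentile(L[:,1],[3,97]).round(4),"z",L[:,2].max().round(3))
    return p
E
python3 - <<'E'
from h import *
manip.move_l(T(.048,.002,.10),max_speed=.08); manip.dwell(.2)
manip.move_l(T(.048,.002,.13)); plug()
manip.move_l(T(-.030,.055,.13)); 
manip.move_l(T(-.030,.055,.03)); manip.dwell(.2)
f0=manip.current_force()
for z in(.022,.017,.013):
    manip.move_l(T(-.030,.055,z),max_speed=.04); f=manip.current_force()-f0; print(z,f.round(1))
    if f[2]>4: break
z+=.0 if f[2]<4 else .002
for y in(.04,.03,.02,.01,0,-.01,-.02,-.028):
    manip.move_l(T(-.030,y,z),max_speed=.04); f=manip.current_force()-f0; print(y,f.round(1))
    if np.linalg.norm(f)>6: break
p=plug(); q,_=manip.grab_frame("side")
o=np.hstack([cv2.resize(p[220:330,280:400],(400,367)),cv2.resize(q[200:310,230:350],(400,367))]); cv2.imwrite("pics/c4.png",o[...,::-1]); print(manip.current_time())
E
```

```text
plug side 107 x [-0.0388 -0.0245] y [-0.0169  0.013 ] z 0.022
plug scene 6 x [-0.0334 -0.0219] y [0.0111 0.0127] z 0.023
0.022 [-1.2 -0.8  1. ]
0.017 [0.6 0.2 0.3]
0.013 [0.6 0.2 0. ]
0.04 [0.8 0.1 0.6]
0.03 [-0.2 -0.7  0.3]
0.02 [ 0.8  0.5 -0.6]
0.01 [0.5 0.3 0.2]
0 [-0.3  0.5 -0.1]
-0.01 [ 1.1 -0.2  0. ]
-0.02 [ 0.1 -0.5  0.4]
-0.028 [ 0.1 -0.8  0.4]
plug side 115 x [-0.0372 -0.0232] y [-0.0732 -0.043 ] z 0.022
plug scene 13 x [-0.0352 -0.0289] y [-0.0693 -0.0529] z 0.024
23.1167
```

View pics/c4.png

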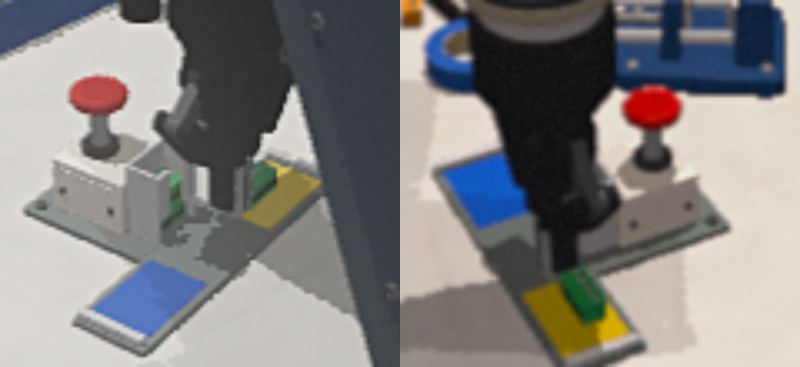

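The plug is upright on the yellow field at (580,295) in the right crop, centred at about y = −58 mm, and the plunger is up. I'll push 4 mm more, back off, check and hand in.

```bash
python3 - <<'E'
from h import *
manip.move_l(T(-.030,-.032,.013),max_speed=.03)
manip.move_l(T(-.030,-.005,.013),max_speed=.08)
manip.move_l(T(-.030,.0,.15)); manip.dwell(.3)
p=plug(); q,d=manip.grab_frame("side")
X=seg("side",q,d,"red",BOX,(.04,.1)); print("cap z",np.median(X[:,2])); X=seg("side",q,d,"yellow",BOX,(-.005,.015)); L=(X-O)@np.c_[ex,ey,[0,0,1]]; print("yellow",np.percentile(L,[2,98],axis=0).round(3).tolist())
o=np.hstack([cv2.resize(p[220:330,280:400],(400,367)),cv2.resize(q[200:310,230:350],(400,367))]); cv2.imwrite("pics/c5.png",o[...,::-1]); print(manip.current_time())
E
```

```text
plug side 109 x [-0.0369 -0.0224] y [-0.0771 -0.0487] z 0.022
plug scene 20 x [-0.033  -0.0219] y [-0.0728 -0.047 ] z 0.024
cap z 0.08374477490562512
yellow [[-0.056, -0.087, 0.003], [-0.017, -0.034, 0.008]]
25.4
```

View pics/c5.png

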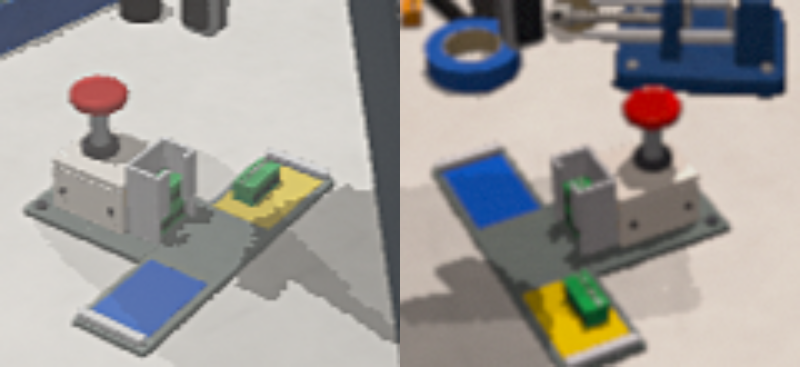

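The plug stands upright and wholly on yellow, at (257,182) on the left and (587,300) on the right; the plunger is up and the fingers are clear.

```bash
python3 -c "
from bench import manip
print(manip.sign_off())"
```

```text
the job is handed in; nothing more can be done
None
```

I handed the job in: one full press ejected a single plug, and it now stands upright on the yellow field about 6 mm off centre across the ledge and 1 mm along it, with the plunger back up; no verdict was shown at hand-in.

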